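# Open the finishing booth's window to the mark and start its fan

### The arm

A 6-joint arm with a two-finger parallel gripper is mounted at the origin on the work surface. World frame = base frame: x ahead of the robot, y to its left, z up, the work surface at z = 0. Lengths are in m, angles in degrees, forces in N, time in s.
With the tool pointing down it reaches from about 0.375 to 0.9 m from the base axis. Payload 3.1 kg.
Tool frame: the origin (TCP) lies at the very end of the fingers, on their centre line; the grasp point (between the pads) lies bot.hold_point_z behind it (bot.hold_point_z is the distance from the TCP to the grasp point, in m); z points along the fingers, y is the line along which they close (so a half turn about z gives the same grasp; the last joint's range is limited). The gripper opens to 87 mm and grips with 3 to 60 N. Pads are 19 mm wide; open, the fingers measure 117 mm over their backs; the gripper's body (75 mm by 190 mm) begins 51 mm behind the grasp point.
Start: joints at [55.663, 30.224, 82.088, -0, 67.689, -10.227], TCP at [0.255, 0.57, 0.223] pointing down, gripper open.
Joint ranges: [-176.69, 176.69], [-43.24, 126.21], [12.49, 139.97], [-82, 262], [0, 151.66], [-163.58, 163.58]. Speed limits (degrees/s): [159.86, 159.86, 180, 180, 180, 180].

### API

Orientations are given as a 3x3 rotation matrix whose columns are the frame's x, y, z axes.
In Python, from rig import bot gives the robot as it stands.
- The arm moves only by the tool apply_moves, never from a script. Its argument "plan" is one flat list of numbers, 4 for each row, row after row: the shift along the world's x, y, z normalised to -1 to 1, where 1 is 0.05 m, then the turn about the world's z normalised to -1 to 1, where 1 is 10 degrees. A call has 1 to 12 rows; each row shifts and turns the commanded pose from where the row before left it; what a row does not reach is not made up. A row lasts 1/8 s, in which the tool goes at most 62.5 mm and 10.7 degrees, less where a joint would pass 70% of its speed; a pose out of reach is approached as far as the arm can. A call with a number of a shift or a turn outside -1 to 1 is refused whole. A call with a gripper value outside its range is refused whole. "grip" is the closure, from -1 (fully open) to 1 (shut), so that 0 is half open, set as the call begins (left out, the last holds). The fingers move at their own pace and stop on an object; the grip force is fixed at half the most. Time passes only in rows, so rows that do not move let the fingers close. It gives the time, the measured TCP pose, the force, the opening and the grip force at its end, in the units of the state.
- bot.read_state(): the state, without advancing time (a new reading comes with each control period).
- bot.capture(name): name is "scene" or "top"; returns (picture, depth): 480x640x3 uint8, red, green, blue; 480x640 float32, m along the optical axis (not along the pixel's ray), 0 where there is no reading.
- bot.camera_info(name): a dict with "vertical_fov" (degrees; the focal length in pixels is half the picture's height over the tangent of half this angle, whatever the lens; pixels are square), "cx", "cy" (the principal point, pixels), "rvec" (rotation vector, rad) and "tvec" (3), from world to camera coordinates, as OpenCV has them. Camera axes: x right, y down, z forward; pixel columns grow to the right and rows downward; lengths in m; the calibration is good to about 2 mm. A picture is of the moment at which its call begins. camera_info takes no time and is no camera call.
- bot.hand_in(): hands the job in; it is judged then, once.
Trained networks look in the newest picture that a camera, given by its name, has taken for a name from the list of things; names that differ only in an ending like _2 or _b are one class to them, and where a whole thing is asked for, a point or a joint stands for the part that bears it (a point fixed in the world has none). Each returns a list of dicts, best first, with "p" (0 to 1); they miss things now and then, are a little off and sometimes report something else, mostly with a low value. They report only what shows in the picture. A call takes as long as a camera call. They do not tell look-alikes from the thing itself.
- bot.outline_of(camera, target): "mask" (480x640 bool, what is visible of it) and "xy" ([column, row] as shares, 0 to 1, of the picture: columns of its width, rows of its height, amid what is visible of it).
- bot.pinpoint(camera, target): "xy" ([column, row] as shares, 0 to 1, of the picture: columns of its width, rows of its height: a listed point, or the origin of a listed thing).
The state is a dict: "time_s": time; "joint_positions": joint angles; "qvel": joint speeds; "tau": joint torques, N m; "position": TCP position; "tcp_rot": TCP orientation; "force": force on the tool from outside, world axes, zero at the start; "moment": the same for the moment, N m; "opening": opening from 0.0 (shut) to 1.0 (fully open); "grasp_force": force on a finger pad.
Only numpy, scipy, OpenCV 4.12 (cv2) and the standard library are available. Lean on these libraries where they do the work, as an engineer would, in place of code of your own. Each camera call takes 0.05 s, during which the arm holds its last target. There are 200 camera calls.

### The job

Get the finishing booth ready: with the fingertips beneath the lip of its sliding window, push the window up, without gripping it or pressing on its pane, until the lip is level with the pointer of the clip on the side post, and leave it there. Then press the fan button on the switch box beside the booth fully down and let it go. Leave the clip where it is set, and do not move anything else on the bench or in the booth.

Things in the scene. Friction and masses are not known exactly. Their poses are not given: they have to be found in the camera images.
- sash (a joint): travel of the booth's sliding window up its sloping front, m: 0 lowest, 0.22 top stop. It is counterbalanced: moves under 1 to 5 N along its travel and stays where it is left
- lip (a point): middle of the outer front face of the window's lip, the black ledge along its lower edge: 290 mm wide, 30 mm proud of the pane, 18 mm thick (9 mm either side of this point). Axes: z along the travel, up the slope (35 degrees from vertical, leaning away from the robot); -x straight out of the pane (to the robot and up); y along the lip. At least 30 mm is free under the lip, down to a 50 mm high sill
- clip (a joint): height setting of the black index clip on the booth's right-hand post (seen from the robot), m, on the same scale as sash: the lip is level with the pointer when both joints are equal. Already set, not to be moved
- mark (a point): tip of the clip's triangular pointer, 7 mm beside the lip's right-hand end when they are level; axes as lip (the lip is at the mark when both points have the same position along z)
- booth: benchtop parts-finishing booth, fixed: 320 mm deep, 400 mm wide, 370 mm high (a round collar on its roof reaches 400 mm), white sides, clear back, sloping front between two 40 mm wide aluminium posts. Origin under it on the bench, x away from the robot; the front face of its sill is 190 mm from the origin along -x, its back 130 mm along +x
- fan (a joint): the fan button's travel, m: 0 up, 0.006 fully down; it springs back, and takes about 4 N to push fully down
- fan_top (a point): centre of the top of the fan button, a round 32 mm push button facing up, in a black housing on a grey switch box 75 x 70 mm and 50 mm high, fixed on the bench beside the booth, on its left or its right
- jar: lidded grey jar, 60 mm across, 85 mm tall; stands on the bench on the side of the booth away from the switch box. Bystander; origin at its underside
- beaker: open steel cup, 64 mm across, 70 mm tall, on the bench in front of the booth. Bystander; origin at its underside
- cutters: flush cutters lying flat in front of the booth, about 145 mm long, 14 mm high, jaws along its x. Bystander; origin at its underside
- bracket: white printed fork bracket, 50 x 50 mm foot, 56 mm tall, on the booth's inner floor. Bystander; origin at its underside
- flange: white printed flange, 45 mm square, with a 24 mm boss, 36 mm tall, on the bench in front of the booth. Bystander; origin at its underside
- sander: cork sanding block 70 x 35 x 28 mm, lying on the booth's inner floor. Bystander; origin at its underside
Mind the look-alikes: they are no part of the job. Leave any red look-alike of the part that bears fan alone.

How it is judged:
By the outcome, as a careful person would: the job done as asked, in the order asked, and still so for the second after the job is handed in, with the robot touching nothing.
It also fails if it takes over 45 s, if anything falls off the work surface, if the arm or the gripper's body presses on something with over 40 N, if the wrist force passes 120 N, or if a joint passes its speed limit or range.

## Working session

There is one attempt and no reset: what is moved stays moved. The work goes in short steps, Python scripts to look and compute and a tool call to move; the robot and the scene stay as the last step left them, time stands still between calls to the robot, and variables do not carry over. Pictures are saved under pics/ and viewed, at most 10 in all, crops included, and the job is handed in when it is done.

Besides the shell and the picture viewer there is one more tool, called after "Request:" in YAML: its name, and indented under it one key for each argument. apply_moves: Moves the arm, as the interface text tells. Its arguments: {"type":"object","properties":{"plan":{"type":"array","items":{"type":"number"}},"grip":{"type":"number"}},"required":["plan"]}

```bash
mkdir -p pics
cat > h.py <<'E'
import numpy as np, cv2
from rig import bot
def cam(n):
    c=bot.camera_info(n); f=240/np.tan(np.radians(c["vertical_fov"])/2)
    R=cv2.Rodrigues(np.array(c["rvec"],float))[0]; return f,c["cx"],c["cy"],R,np.array(c["tvec"],float).ravel()
def world(n,u,v,d):
    f,cx,cy,R,t=cam(n); u=np.asarray(u,float);v=np.asarray(v,float)
    p=np.stack([(u-cx)/f*d,(v-cy)/f*d,d+0*u],-1); return (p-t)@R
def proj(n,P):
    f,cx,cy,R,t=cam(n); p=np.asarray(P)@R.T+t; return np.stack([p[...,0]/p[...,2]*f+cx,p[...,1]/p[...,2]*f+cy],-1)
E
python3 - <<'E'
from h import *
for n in("scene","top"):
    im,d=bot.capture(n); cv2.imwrite(f"pics/{n}0.png",im[:,:,::-1]); np.save(f"{n}_d.npy",d)
    f,cx,cy,R,t=cam(n); print(n,f,cx,cy,"cam at",-R.T@t,"fwd",R[2])
    for k in("lip","mark","fan_top","booth","jar","beaker","cutters","flange","bracket","sander"):
        for r in bot.pinpoint(n,k)[:3]:
            u,v=r["xy"][0]*640,r["xy"][1]*480; dd=d[min(int(v),479),min(int(u),639)]
            print(k,round(r["p"],2),round(u,1),round(v,1),world(n,u,v,dd).round(3))
E
```

```text
scene 605.6250877320255 317.1195143087055 238.81570143519332 cam at [ 0.6187868  -0.38812407  1.33326213] fwd [-0.06257188  0.3222453  -0.94458601]
lip 0.55 302.9 242.1 [ 0.499  0.054 -0.002]
lip 0.25 286.4 240.1 [0.465 0.038 0.039]
fan_top 0.63 344.8 149.7 [0.56 0.27 0.07]
fan_top 0.57 348.6 103.1 [0.549 0.391 0.075]
booth 0.59 275.2 376.6 [ 0.504 -0.268  0.087]
jar 0.97 272.9 376.7 [ 0.499 -0.268  0.082]
beaker 0.97 290.0 201.9 [0.46  0.118 0.072]
cutters 0.67 260.7 295.1 [ 0.429 -0.089  0.005]
flange 0.58 286.4 240.8 [0.465 0.037 0.038]
top 537.2695745052822 320.5142741190096 236.83639861696412 cam at [0.45221518 0.04860905 1.14004875] fwd [ 0.09742491 -0.01737833 -0.99509114]
lip 0.97 333.4 257.7 [0.512 0.007 0.116]
mark 0.86 424.3 228.8 [ 0.559 -0.158  0.167]
fan_top 0.79 139.8 244.7 [0.548 0.389 0.072]
fan_top 0.6 202.8 238.7 [0.557 0.264 0.073]
jar 0.84 456.1 270.5 [ 0.484 -0.235  0.087]
jar 0.34 331.5 259.2 [0.51  0.01  0.111]
beaker 0.94 265.2 285.7 [0.462 0.147 0.007]
cutters 0.67 380.5 300.1 [ 0.427 -0.095  0.004]
flange 0.79 315.5 287.2 [0.457 0.042 0.032]
bracket 0.69 264.1 288.9 [0.456 0.149 0.006]
```

View pics/scene0.png

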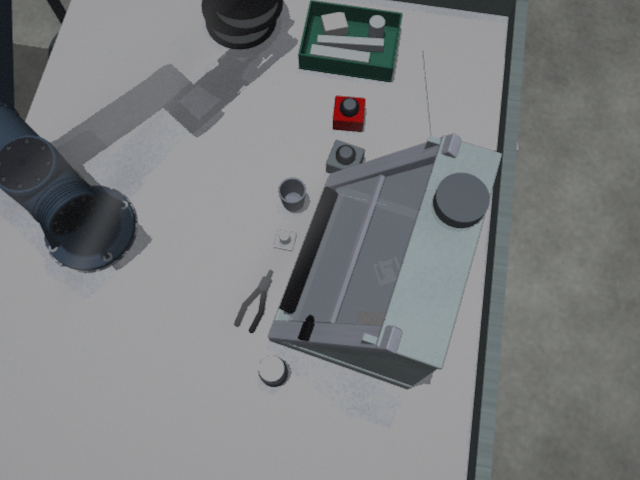

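View pics/top0.png

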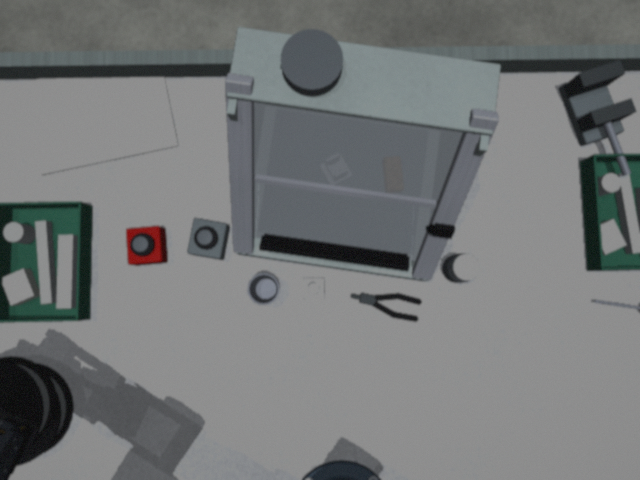

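Scene: the grey switch box with its button is at top (206,237), scene (345,153). The red look-alike is at top (146,244), scene (349,105), and is to be left alone. In the top view, the black lip runs from (262,242) to (408,263) and the clip is at (440,230). Other candidates for the lip are the sash's mid rail (345,190) and the sill strip below the lip, neither of which is black. I choose the grey box's button, the black ledge and the black clip on the right post.

```bash
cat >> h.py <<'E'
def measure(n="top"):
    im,d=bot.capture(n); out={}
    for k in("lip","mark"):
        o=bot.outline_of(n,k); p=bot.pinpoint(n,k)
        out[k]=(o,p)
    return im,d,out
E
python3 - <<'E'
from h import *
print(bot.hold_point_z); s=bot.read_state(); print(s["tcp_rot"],s["opening"],s["force"])
im,d,out=measure()
for k,(o,p) in out.items():
    print(k,[(round(r["p"],2),np.multiply(r["xy"],[640,480]).round(1)) for r in p[:3]])
    for r in o[:2]:
        m=r["mask"]; v,u=np.nonzero(m&(d>0)); print(k,round(r["p"],2),m.sum(),u.min(),u.max(),v.min(),v.max())
        W=world("top",u,v,d[v,u]); print(np.percentile(W,[2,25,50,75,98],axis=0).round(4))
        np.save(f"{k}_W.npy",W)
        if k=="lip":
            (c,sz,a)=cv2.minAreaRect(W[:,:2].astype(np.float32)); print(c,sz,a)
        break
cv2.imwrite("pics/crop1.png",cv2.resize(im[170:290,230:480,::-1],None,fx=3.2,fy=3.2,interpolation=cv2.INTER_CUBIC))
cv2.imwrite("pics/crop2.png",cv2.resize(im[200:280,110:250,::-1],None,fx=4,fy=4))
# box top / button
for u,v in((206,237),(205,238),(140,244),(190,250),(225,255)):print(u,v,world("top",u,v,d[v,u]).round(4))
E
```

```text
0.0187
[[-9.12776549e-01  4.08459267e-01  2.07005644e-06]
 [ 4.08459266e-01  9.12776548e-01  3.89741751e-05]
 [ 1.40298640e-05  3.64202468e-05 -9.99999999e-01]] 1.0021157603703121 [ 1.03097186  0.37870691 -0.31818144]
lip [(0.84, array([334.7, 260.5]))]
lip 0.95 12814 254 436 174 270
[[ 0.5008 -0.1554  0.104 ]
 [ 0.5442 -0.0811  0.1167]
 [ 0.5761 -0.004   0.1551]
 [ 0.6032  0.0739  0.1944]
 [ 0.6404  0.1451  0.2234]]
(0.5733486413955688, 0.008369043469429016) (0.3540376126766205, 0.14591193199157715) 76.74266815185547
mark [(0.77, array([423.9, 229.4])), (0.33, array([267. , 288.5]))]
mark 0.88 300 427 453 224 237
[[ 0.5414 -0.2014  0.186 ]
 [ 0.5482 -0.1917  0.1924]
 [ 0.553  -0.1819  0.1976]
 [ 0.5576 -0.1712  0.2015]
 [ 0.5634 -0.1591  0.2054]]
206 237 [0.5605 0.2578 0.073 ]
205 238 [0.5586 0.26   0.0717]
140 244 [0.5487 0.3875 0.075 ]
190 250 [0.5366 0.2937 0.0539]
225 255 [ 0.5289  0.232  -0.001 ]
```

View pics/crop1.png

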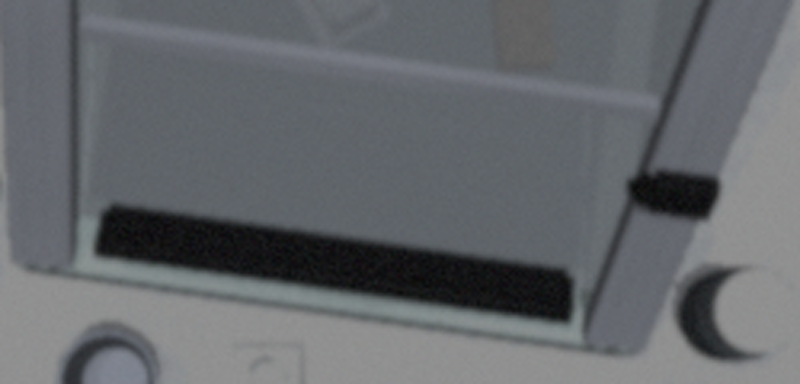

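Crop: the lip band runs from (100,205–255) to (570,270–320). The clip body is at (640–718,170–218), with its pointer tip at about (630,188), which is top pixel (427,229). The grey fan box lies to the left of the booth.

```bash
cat >> h.py <<'E'
def level(im,d,n="top",r0=(215,275,255,415),r1=(218,242,424,458),thr=35,yaw=None,fr=None):
    g=im.max(2)
    def pts(r):
        m=np.zeros(g.shape,bool); m[r[0]:r[1],r[2]:r[3]]=1
        m&=(g<thr)&(d>0); k,l,st,c=cv2.connectedComponentsWithStats(m.astype(np.uint8)); i=1+st[1:,4].argmax()
        v,u=np.nonzero(l==i); return world(n,u,v,d[v,u]),u,v
    L,u,v=pts(r0); M,mu,mv=pts(r1)
    if yaw is None:
        c=np.polyfit(L[:,1],L[:,0],1)[0]; yaw=np.arctan(-c)   # lip dir (c,1) = (-sin,cos)
    e=np.array([np.cos(yaw),np.sin(yaw),0]); y=np.array([-np.sin(yaw),np.cos(yaw),0]); z=np.array([0,0,1.])
    a=np.radians(35); zl=np.sin(a)*e+np.cos(a)*z; out=-np.cos(a)*e+np.sin(a)*z
    B=np.stack([y,zl,out],1)
    return yaw,B,L@B,M@B,(u,v,mu,mv)
E
python3 - <<'E'
from h import *
im,d=bot.capture("top")
yaw,B,L,M,(u,v,mu,mv)=level(im,d)
print(np.degrees(yaw),len(L),len(M),(u.min(),u.max(),v.min(),v.max()),(mu.min(),mu.max(),mv.min(),mv.max()))
q=[1,5,25,50,75,95,99]
print("L y,s,w\n",np.percentile(L,q,axis=0).round(4)); print("M\n",np.percentile(M,q,axis=0).round(4))
# lip profile: s vs w
h,xe,ye=np.histogram2d(L[:,1],L[:,2],bins=[12,10]); print(h.astype(int)); print(xe.round(4),ye.round(4))
o=M[:,0].argsort()[::-1]; print("tip side",M[o[:25]].round(4).tolist())
E
```

```text
-9.165434651379286 2067 250 (np.int64(261), np.int64(407), np.int64(235), np.int64(269)) (np.int64(427), np.int64(453), np.int64(225), np.int64(236))
L y,s,w
 [[-0.0498  0.3793 -0.3728]
 [-0.0385  0.3817 -0.3709]
 [ 0.0175  0.3866 -0.3637]
 [ 0.088   0.3904 -0.3555]
 [ 0.1579  0.3921 -0.3506]
 [ 0.2143  0.3937 -0.3471]
 [ 0.2256  0.3947 -0.3463]]
M
 [[-0.1104  0.4778 -0.3624]
 [-0.1084  0.479  -0.3612]
 [-0.1003  0.4848 -0.3579]
 [-0.0904  0.4919 -0.3569]
 [-0.0801  0.497  -0.356 ]
 [-0.0707  0.5006 -0.355 ]
 [-0.0678  0.5014 -0.3542]]
[[ 0  0  0  0  0  0  0  1 10  0]
 [ 0  0  0  0  0  0  0  0 31  4]
 [ 0  0  0  0  0  0  0  1 48 18]
 [ 0  0  0  0  0  0  2  3 38 36]
 [ 0  0  0  0  0  1 15 21 56 33]
 [ 0  0  0  1  0  0 43 57 61 31]
 [ 0  0  0  1  1  2 51 70 79 31]
 [12 11 14 14 11 11 37 29 23 11]
 [23 53 55 55 51 56 51 43  1  3]
 [32 75 58 72 67 75 82 32  1  0]
 [ 1 33 36 37 37 30 36 24  1  0]
 [ 0  3  4  7  5  1  5  3  0  0]]
[0.377  0.3786 0.3802 0.3818 0.3834 0.385  0.3866 0.3882 0.3898 0.3913
 0.3929 0.3945 0.3961] [-0.3745 -0.3716 -0.3686 -0.3656 -0.3626 -0.3596 -0.3566 -0.3536 -0.3506
 -0.3476 -0.3446]
tip side [[-0.0666, 0.4894, -0.3593], [-0.067, 0.4877, -0.3586], [-0.0678, 0.4914, -0.3554], [-0.0679, 0.4915, -0.3578], [-0.0686, 0.4883, -0.3559], [-0.0686, 0.489, -0.3625], [-0.0693, 0.4928, -0.3592], [-0.0695, 0.492, -0.3576], [-0.0696, 0.492, -0.3624], [-0.0697, 0.4841, -0.3574], [-0.0701, 0.4896, -0.3575], [-0.0707, 0.4948, -0.3601], [-0.0707, 0.4872, -0.3573], [-0.0708, 0.4942, -0.3583], [-0.0708, 0.4867, -0.3554], [-0.0711, 0.4935, -0.3637], [-0.0712, 0.4923, -0.3577], [-0.0713, 0.4919, -0.3557], [-0.0719, 0.497, -0.3607], [-0.0722, 0.4957, -0.3572], [-0.0722, 0.4812, -0.3581], [-0.0724, 0.4876, -0.3572], [-0.0725, 0.4948, -0.3604], [-0.0726, 0.4938, -0.3566], [-0.0731, 0.4916, -0.3562]]
```

Run:
```python
from h import *
im,d=bot.capture("top"); yaw,B,L,M,_=level(im,d,yaw=np.radians(-9.17))
y=.0855
for nm,s in(("start",.3825),("end",.490)):
    c=B@[y,s-.009,-.349]; e=np.array([np.cos(yaw),np.sin(yaw),0])
    print(nm,"corner",c.round(4),"tcp touch",(c-e*.0095-[0,0,.012]).round(4),"tcp clear",(c-e*.035-[0,0,.012]).round(4))
print("dir per m",B[:,1].round(4),"e",e.round(4)); print(bot.read_state()["position"])
# lip sides for yaw check
W=L[:,1]>.3895
for sgn in(0,1):
    S=L[W&((L[:,0]>.0855)==sgn)]; print(np.median(S[:,1]))
g=(d>0)
v,u=np.mgrid[225:252,190:225]; P=world("top",u.ravel(),v.ravel(),d[225:252,190:225].ravel())
t=P[P[:,2]>.066]; print("button",len(t),t.min(0).round(4),t.max(0).round(4),np.median(t,axis=0).round(4))
b=P[(P[:,2]>.045)&(P[:,2]<.056)]; print("box",b.min(0).round(4),b.max(0).round(4))
```

```text
start corner [0.5073 0.0047 0.1058] tcp touch [0.498  0.0062 0.0938] tcp clear [0.4728 0.0103 0.0938]
end corner [ 0.5682 -0.0051  0.1938] tcp touch [ 0.5588 -0.0036  0.1818] tcp clear [5.337e-01 5.000e-04 1.818e-01]
dir per m [ 0.5662 -0.0914  0.8192] e [ 0.9872 -0.1594  0.    ]
[0.25526632 0.57048075 0.22254205]
0.39177131110487373
0.3917477123391654
button 217 [0.4522 0.0486 0.066 ] [0.5813 0.2789 1.14  ] [0.5607 0.26   0.0724]
box [0.5336 0.2253 0.0451] [0.5881 0.2951 0.0559]
```

Request:
apply_moves:
  plan: [0.33, -0.93, 0, 0.124, 0.33, -0.93, 0, 0.124, 0.33, -0.93, 0, 0.124, 0.33, -0.93, 0, 0.124, 0.33, -0.93, 0, 0.124, 0.33, -0.93, 0, 0.124, 0.33, -0.93, 0, 0.124, 0.33, -0.93, 0, 0.124, 0.33, -0.93, 0, 0.124, 0.33, -0.93, 0, 0.124, 0.33, -0.93, 0, 0.124, 0.33, -0.93, 0, 0.124]
  grip: 1

```text
time_s: 2.95
position: [0.4539, 0.0108, 0.2229]
tcp_rot: [[-0.987, 0.16, 0.001], [0.16, 0.987, -0.0], [-0.001, 0.0, -1.0]]
force: [0.9, 0.4, 0.1]
opening: 0.004
grasp_force: 0.0
```

Request:
apply_moves:
  plan: [0, 0, -0.65, 0, 0, 0, -0.65, 0, 0, 0, -0.65, 0, 0, 0, -0.65, 0, 0, 0, 0, 0]

```text
time_s: 3.58
position: [0.4518, 0.0127, 0.091]
tcp_rot: [[-0.987, 0.161, -0.005], [0.161, 0.987, 0.001], [0.005, 0.0, -1.0]]
force: [0.6, -0.4, 0.6]
opening: 0.007
grasp_force: 0.0
```

Request:
apply_moves:
  plan: [0.2, -0.03, 0, 0, 0.2, -0.03, 0, 0, 0.2, -0.03, 0, 0, 0.16, -0.03, 0, 0, 0, 0, 0, 0]

```text
time_s: 4.2
position: [0.4923, 0.0062, 0.0928]
tcp_rot: [[-0.987, 0.16, 0.001], [0.16, 0.987, -0.0], [-0.001, -0.0, -1.0]]
force: [-0.5, 0.0, 0.8]
opening: 0.007
grasp_force: 0.0
```

Run:
```python
from h import *
im,d=bot.capture("scene"); s=bot.read_state(); print(s["position"],s["force"])
cv2.imwrite("pics/c3.png",cv2.resize(im[150:380,200:420,::-1],None,fx=2.6,fy=2.6,interpolation=cv2.INTER_CUBIC))
```

```text
[0.49141663 0.0064219  0.09263096] [-0.13016475  0.00207969 -0.24324961]
```

View pics/c3.png

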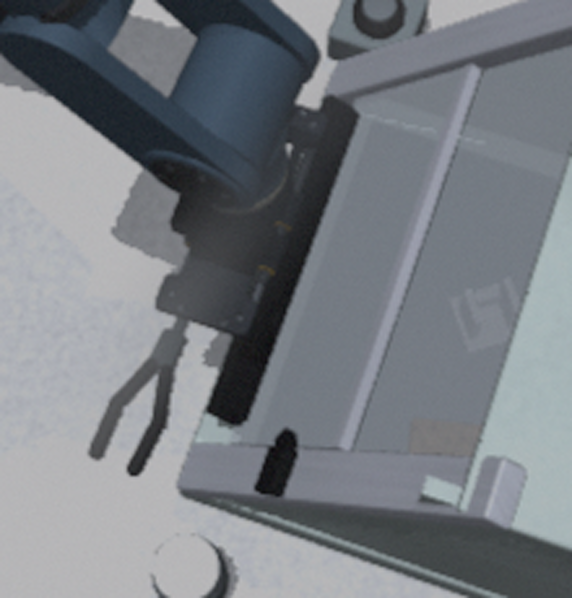

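The crop shows the gripper just in front of the lip. The lip's right end (230,410) and the pointer (288,435) are both visible, so I can watch them during the push.

Request:
apply_moves:
  plan: [0.06, -0.01, 0, 0, 0.06, -0.01, 0, 0, 0.04, -0.006, 0, 0, 0, 0, 0, 0]

```text
time_s: 4.75
position: [0.495, 0.006, 0.0921]
tcp_rot: [[-0.987, 0.16, -0.009], [0.16, 0.987, 0.002], [0.009, 0.0, -1.0]]
force: [-6.2, -0.3, 4.7]
opening: 0.005
grasp_force: 3.4
```

Request:
apply_moves:
  plan: [0.113, -0.018, 0.164, 0, 0.113, -0.018, 0.164, 0, 0.113, -0.018, 0.164, 0, 0.113, -0.018, 0.164, 0, 0, 0, 0, 0]

```text
time_s: 5.38
position: [0.5181, 0.0023, 0.1252]
tcp_rot: [[-0.987, 0.16, -0.008], [0.16, 0.987, 0.001], [0.008, -0.0, -1.0]]
force: [-7.1, 0.4, 5.5]
opening: 0.001
grasp_force: 3.3
```

```bash
cat >> h.py <<'E'
def check():
    for n,r0,r1 in(("scene",(255,330,255,318),(310,345,296,318)),):
        im,d=bot.capture(n); g=im.max(2); f,cx,cy,R,t=cam(n)
        m=(g<45)&(d>0); v,u=np.nonzero(m); W=world(n,u,v,d[v,u])
        yaw=np.radians(-9.17); e=np.array([np.cos(yaw),np.sin(yaw),0]); y=np.array([-np.sin(yaw),np.cos(yaw),0]); z=np.array([0,0,1.]); a=np.radians(35)
        B=np.stack([y,np.sin(a)*e+np.cos(a)*z,-np.cos(a)*e+np.sin(a)*z],1); Q=W@B
        l=Q[(Q[:,0]>-.058)&(Q[:,0]<.0)&(Q[:,2]<-.335)&(Q[:,2]>-.385)&(Q[:,1]>.36)]
        top=l[l[:,2]<-.358]; fr=l[l[:,2]>-.352]
        c=Q[(Q[:,0]<-.062)&(Q[:,0]>-.115)&(Q[:,2]>-.37)&(Q[:,2]<-.34)&(Q[:,1]>.45)&(Q[:,1]<.53)]
        tip=c[c[:,0]>-.075]
        p=lambda A:np.percentile(A,[2,50,98],axis=0).round(4).tolist() if len(A) else None
        print("top",len(top),p(top));print("front",len(fr),p(fr));print("clip",len(c),p(c));print("tip",len(tip),p(tip))
        s=bot.read_state(); print(s["position"],s["force"]); return im
E
python3 -c "
from h import *
im=check(); cv2.imwrite('pics/c4.png',cv2.resize(im[230:350,230:370,::-1],None,fx=4,fy=4,interpolation=cv2.INTER_CUBIC))"
```

```text
top 214 [[-0.053, 0.4211, -0.3766], [-0.029, 0.432, -0.3674], [-0.0011, 0.4356, -0.3582]]
front 104 [[-0.0529, 0.4171, -0.3517], [-0.027, 0.4256, -0.3488], [-0.001, 0.4306, -0.3466]]
clip 231 [[-0.11, 0.4771, -0.366], [-0.0907, 0.4948, -0.3582], [-0.0666, 0.5025, -0.3552]]
tip 35 [[-0.0747, 0.4798, -0.3651], [-0.0706, 0.4917, -0.359], [-0.0648, 0.4989, -0.3575]]
[0.51805219 0.00229019 0.12509867] [-6.17784507  0.96849719  3.50612593]
```

View pics/c4.png

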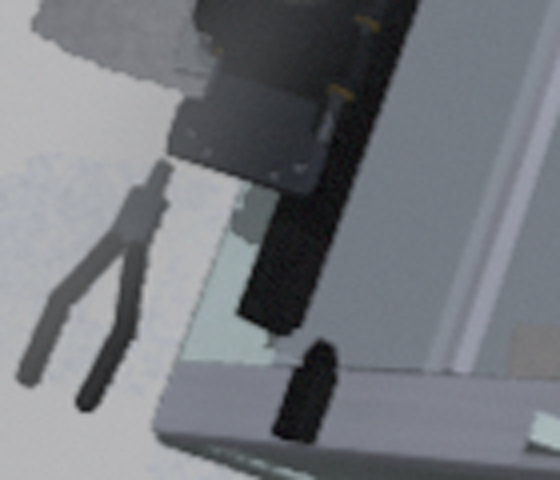

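Crop: the window is rising. The lip's right end (270,320) is approaching the pointer (320,345), with about 65 mm left along the slope.

Request:
apply_moves:
  plan: [0.113, -0.018, 0.164, 0, 0.113, -0.018, 0.164, 0, 0.113, -0.018, 0.164, 0, 0.113, -0.018, 0.164, 0, 0.113, -0.018, 0.164, 0, 0, 0, 0, 0]

```text
time_s: 6.18
position: [0.5466, -0.0023, 0.1662]
tcp_rot: [[-0.987, 0.16, -0.008], [0.16, 0.987, 0.001], [0.008, -0.0, -1.0]]
force: [-6.3, 0.5, 4.9]
opening: 0.006
grasp_force: 3.4
```

```bash
python3 -c "
from h import *
im=check(); cv2.imwrite('pics/c5.png',cv2.resize(im[270:350,270:370,::-1],None,fx=6,fy=6,interpolation=cv2.INTER_CUBIC))
im,d=bot.capture('top'); cv2.imwrite('pics/t5.png',cv2.resize(im[200:260,380:470,::-1],None,fx=6,fy=6,interpolation=cv2.INTER_CUBIC))
"
```

```text
top 229 [[-0.0531, 0.4709, -0.3757], [-0.0284, 0.4828, -0.3668], [-0.0016, 0.4868, -0.3585]]
front 114 [[-0.0524, 0.4688, -0.3517], [-0.0272, 0.4755, -0.3489], [-0.0019, 0.4814, -0.3466]]
clip 232 [[-0.11, 0.4769, -0.3662], [-0.0903, 0.4946, -0.3581], [-0.0656, 0.5027, -0.3554]]
tip 34 [[-0.0741, 0.4826, -0.3653], [-0.07, 0.4914, -0.3589], [-0.0633, 0.4988, -0.3569]]
[ 0.54661037 -0.00234339  0.16609496] [-6.09208183  0.37048565  5.50980604]
```

View pics/c5.png

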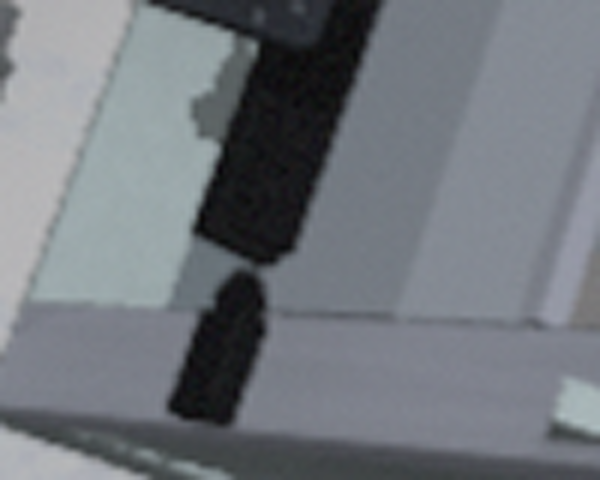

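View pics/t5.png

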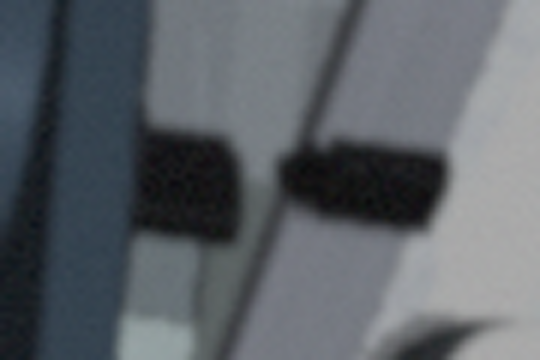

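Scene crop: the lip's right end (245,250) is still short of the pointer (245,275). Top crop: the lip centre is below the pointer tip (285,175). About 15 mm remain, so I push 10 mm and measure again.

Request:
apply_moves:
  plan: [0.113, -0.018, 0.164, 0, 0, 0, 0, 0]

```text
time_s: 6.52
position: [0.5524, -0.0033, 0.1743]
tcp_rot: [[-0.987, 0.16, -0.008], [0.16, 0.987, 0.001], [0.008, -0.0, -1.0]]
force: [-6.7, 0.6, 5.7]
opening: 0.001
grasp_force: 3.4
```

```bash
cat >> h.py <<'E'
def fine():
    yaw=np.radians(-9.17); e=np.array([np.cos(yaw),np.sin(yaw),0]); y=np.array([-np.sin(yaw),np.cos(yaw),0]); z=np.array([0,0,1.]); a=np.radians(35)
    B=np.stack([y,np.sin(a)*e+np.cos(a)*z,-np.cos(a)*e+np.sin(a)*z],1)
    for n in("scene","top"):
        im,d=bot.capture(n); v,u=np.nonzero((im.max(2)<45)&(d>0)); Q=world(n,u,v,d[v,u])@B
        l=Q[(Q[:,0]>-.056)&(Q[:,0]<-.015)&(Q[:,2]<-.335)&(Q[:,2]>-.385)&(Q[:,1]>.40)&(Q[:,1]<.53)]
        t=l[(l[:,2]<-.360)&(l[:,2]>-.373)]
        c=Q[(Q[:,0]<-.064)&(Q[:,0]>-.12)&(Q[:,2]>-.37)&(Q[:,2]<-.34)&(Q[:,1]>.45)&(Q[:,1]<.53)]
        b=c[c[:,0]<-.082]
        # pointer: per-y-slice mid of s extent
        pm=[np.ptp(x)/2+x.min() for lo in np.arange(-.082,-.066,.004) for x in[c[(c[:,0]>lo)&(c[:,0]<lo+.004),1]] if len(x)>3]
        print(n,"top face",len(t),np.median(t[:,1]).round(4) if len(t) else 0,"lip s ext",np.percentile(l[:,1],[1,99]).round(4),"clip body",np.percentile(b[:,1],[1,99]).round(4),np.mean(np.percentile(b[:,1],[1,99])).round(4),"ptr",np.round(pm,4))
        if n=="scene": scene=im
        else: top=im
    print(bot.read_state()["position"],bot.read_state()["force"]); return scene,top
E
python3 -c "
from h import *
fine()"
```

```text
scene top face 122 0.4927 lip s ext [0.4785 0.4973] clip body [0.477  0.5035] 0.4902 ptr [0.4916 0.4908 0.4908 0.4903]
top top face 75 0.4926 lip s ext [0.4779 0.4955] clip body [0.4768 0.5016] 0.4892 ptr [0.4894 0.4871 0.4895 0.488 ]
[ 0.55235972 -0.00324084  0.17425484] [-6.89047602  0.51843764  4.76196235]
```

```bash
cat > sub.py <<'E'
from h import *
yaw=np.radians(-9.17); e=np.array([np.cos(yaw),np.sin(yaw),0]); y=np.array([-np.sin(yaw),np.cos(yaw),0]); z=np.array([0,0,1.]); a=np.radians(35)
B=np.stack([y,np.sin(a)*e+np.cos(a)*z,-np.cos(a)*e+np.sin(a)*z],1)
def hit(n,uv,w):
    f,cx,cy,R,t=cam(n); C=-R.T@t; uv=np.atleast_2d(uv); r=np.c_[(uv-[cx,cy])/f,np.ones(len(uv))]@R
    k=(w-C@B[:,2])/(r@B[:,2]); return (C+k[:,None]*r)@B
def run(wl=-.349,wc=-.357,thr=62):
    for n in("scene","top"):
        im=np.mean([bot.capture(n)[0] for _ in range(3)],0).mean(2).astype(np.float32); K=8
        g=cv2.resize(im,None,fx=K,fy=K,interpolation=cv2.INTER_CUBIC)
        p=proj(n,B@np.array([-.085,.49,wc])); q=proj(n,B@np.array([-.04,.485,wl]))
        cs,_=cv2.findContours((g<thr).astype(np.uint8),cv2.RETR_EXTERNAL,cv2.CHAIN_APPROX_NONE)
        get=lambda P:max(cs,key=lambda c:cv2.pointPolygonTest(c,tuple(map(float,(P+.5)*K-.5)),True))[:,0,:]
        c=(get(p)+.5)/K-.5; l=(get(q)+.5)/K-.5
        H=hit(n,c,wc); o=H[:,0].argsort()[::-1]; print(n,"tip y,s",H[o[0]][:2].round(4),"mean near tip",H[H[:,0]>H[o[0],0]-.001,1].mean().round(4))
        for lo in(-.078,-.09,-.1):
            x=H[abs(H[:,0]-lo)<.001,1]; print("  clip y",lo,"s",x.min().round(4),x.max().round(4),((x.min()+x.max())/2).round(4))
        F=hit(n,l,wl); T=hit(n,l,-.379)
        for lo in(-.05,-.04,-.03):
            x=F[abs(F[:,0]-lo)<.001,1]; t=T[abs(T[:,0]-lo)<.001,1]; print("  lip y",lo,"bottom",x.min().round(4),"->c",(x.min()+.009).round(4),"top at pane",t.max().round(4),"->c",(t.max()-.009).round(4))
        print("  lip right end y",F[:,0].min().round(4))
run()
E
python3 sub.py
```

```text
scene tip y,s [-0.0626  0.4911] mean near tip 0.4909
  clip y -0.078 s 0.4758 0.5138 0.4948
  clip y -0.09 s 0.476 0.5168 0.4964
  clip y -0.1 s 0.4763 0.5162 0.4962
  lip y -0.05 bottom 0.4751 ->c 0.4841 top at pane 0.4835 ->c 0.4745
  lip y -0.04 bottom 0.4752 ->c 0.4842 top at pane 0.4887 ->c 0.4797
  lip y -0.03 bottom 0.4758 ->c 0.4848 top at pane 0.4893 ->c 0.4803
  lip right end y -7915.4184
top tip y,s [-0.0634  0.4936] mean near tip 0.4928
  clip y -0.078 s 0.4761 0.5075 0.4918
  clip y -0.09 s 0.4751 0.5076 0.4914
  clip y -0.1 s 0.4746 0.5075 0.4911
  lip y -0.05 bottom 0.4744 ->c 0.4834 top at pane 0.4885 ->c 0.4795
  lip y -0.04 bottom 0.4757 ->c 0.4847 top at pane 0.4887 ->c 0.4797
  lip y -0.03 bottom 0.4753 ->c 0.4843 top at pane 0.4889 ->c 0.4799
  lip right end y -0.0566
```

Request:
apply_moves:
  plan: [0.031, -0.005, 0.045, 0, 0.031, -0.005, 0.045, 0, 0, 0, 0, 0]

```text
time_s: 7.3
position: [0.5549, -0.0037, 0.1782]
tcp_rot: [[-0.987, 0.16, -0.009], [0.16, 0.987, 0.001], [0.009, -0.0, -1.0]]
force: [-6.2, 0.7, 2.5]
opening: 0.005
grasp_force: 3.3
```

```bash
python3 sub.py | grep -v pane_
python3 - <<'E'
from h import *
s,t=fine()
# compare along the lip direction: lip front-centre & predicted tip
import sub
E
python3 - <<'E'
from h import *
a,_=bot.capture("scene"); b,_=bot.capture("top")
A=cv2.resize(a[280:340,270:340,::-1],(560,480),interpolation=cv2.INTER_CUBIC); 
cv2.imwrite("pics/c6.png",A); 
im=cv2.resize(b[205:250,390:465,::-1],(750,450),interpolation=cv2.INTER_CUBIC); cv2.imwrite("pics/t6.png",im)
E
```

```text
scene tip y,s [-0.0626  0.4915] mean near tip 0.4909
  clip y -0.078 s 0.4758 0.5138 0.4948
  clip y -0.09 s 0.476 0.5168 0.4964
  clip y -0.1 s 0.4763 0.5162 0.4962
  lip y -0.05 bottom 0.4804 ->c 0.4894 top at pane 0.4878 ->c 0.4788
  lip y -0.04 bottom 0.4796 ->c 0.4886 top at pane 0.4942 ->c 0.4852
  lip y -0.03 bottom 0.4795 ->c 0.4885 top at pane 0.4946 ->c 0.4856
  lip right end y -19594.9292
top tip y,s [-0.0631  0.4938] mean near tip 0.4935
  clip y -0.078 s 0.4761 0.5075 0.4918
  clip y -0.09 s 0.4749 0.5076 0.4913
  clip y -0.1 s 0.4746 0.5075 0.4911
  lip y -0.05 bottom 0.4789 ->c 0.4879 top at pane 0.4929 ->c 0.4839
  lip y -0.04 bottom 0.4795 ->c 0.4885 top at pane 0.493 ->c 0.484
  lip y -0.03 bottom 0.4797 ->c 0.4887 top at pane 0.4936 ->c 0.4846
  lip right end y -0.0566
scene top face 122 0.4973 lip s ext [0.4814 0.5015] clip body [0.4764 0.5038] 0.4901 ptr [0.4895 0.4917 0.4898 0.4889]
top top face 71 0.4975 lip s ext [0.4822 0.4998] clip body [0.4758 0.5018] 0.4888 ptr [0.4887 0.4873 0.4897 0.4888]
[ 0.55488592 -0.00365631  0.17816246] [-6.66360601  0.08436627  2.80917101]
scene tip y,s [-0.0626  0.4915] mean near tip 0.4911
  clip y -0.078 s 0.4758 0.5134 0.4946
  clip y -0.09 s 0.476 0.5168 0.4964
  clip y -0.1 s 0.4763 0.5162 0.4962
  lip y -0.05 bottom 0.4804 ->c 0.4894 top at pane 0.4878 ->c 0.4788
  lip y -0.04 bottom 0.4795 ->c 0.4885 top at pane 0.4941 ->c 0.4851
  lip y -0.03 bottom 0.4795 ->c 0.4885 top at pane 0.4945 ->c 0.4855
  lip right end y -19594.9292
top tip y,s [-0.0631  0.4948] mean near tip 0.4934
  clip y -0.078 s 0.4761 0.5075 0.4918
  clip y -0.09 s 0.4751 0.5077 0.4914
  clip y -0.1 s 0.4746 0.5075 0.4911
  lip y -0.05 bottom 0.4789 ->c 0.4879 top at pane 0.4928 ->c 0.4838
  lip y -0.04 bottom 0.4795 ->c 0.4885 top at pane 0.4931 ->c 0.4841
  lip y -0.03 bottom 0.4797 ->c 0.4887 top at pane 0.4936 ->c 0.4846
  lip right end y -0.0566
```

View pics/t6.png

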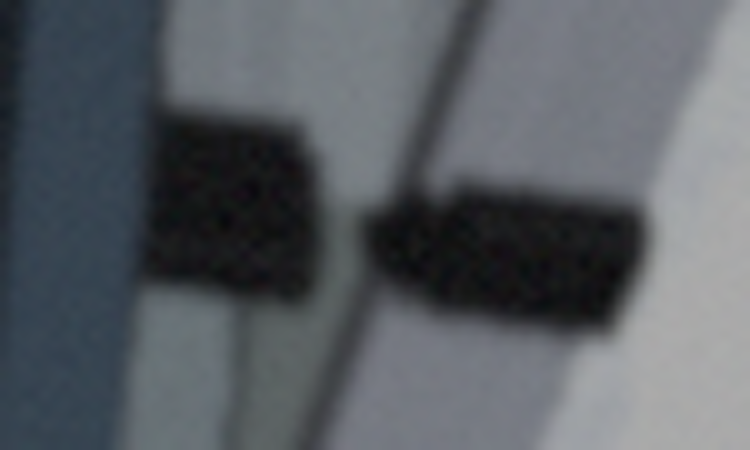

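View pics/c6.png

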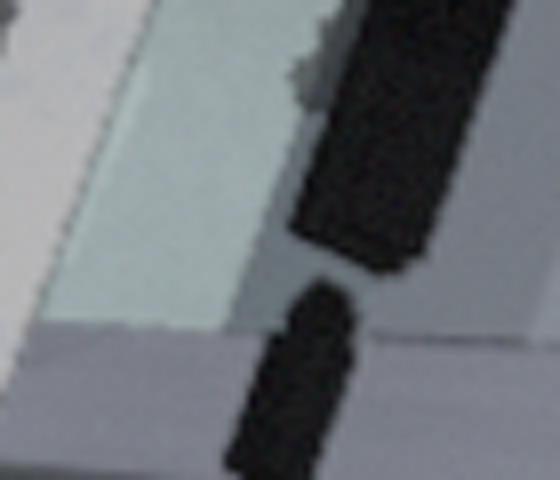

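The lip centre is at s≈0.4886 and the pointer at about 0.489–0.490. In both views the lip is level with the tip, so I back off and recheck.

Request:
apply_moves:
  plan: [-0.1, 0.016, 0, 0, -0.3, 0.05, 0, 0, -0.6, 0.1, 0, 0, -0.8, 0.13, 0, 0, 0, 0, 0, 0]

```text
time_s: 8.72
position: [0.4645, 0.0116, 0.1788]
tcp_rot: [[-0.987, 0.16, -0.004], [0.16, 0.987, 0.001], [0.004, 0.0, -1.0]]
force: [0.8, -0.4, -0.1]
opening: 0.006
grasp_force: 0.0
```

Run:
```python
from h import *
fine()
for n in("top","scene"):
    im,d=bot.capture(n)
    for k in("lip","mark","fan_top"): print(n,k,[(round(r["p"],2),np.multiply(r["xy"],[640,480]).round(1)) for r in bot.pinpoint(n,k)[:2]])
import sub
for k in("lip","mark"):
    r=bot.pinpoint("top",k)
    if r: print(k,sub.hit("top",np.multiply(r[0]["xy"],[640,480]),-.349).round(4))
```

```text
scene top face 125 0.4971 lip s ext [0.4831 0.5014] clip body [0.4768 0.5038] 0.4903 ptr [0.4894 0.4906 0.489  0.49  ]
top top face 105 0.4974 lip s ext [0.4821 0.5001] clip body [0.4761 0.5013] 0.4887 ptr [0.4882 0.4871 0.4902 0.4883]
[0.46923109 0.01043738 0.17955959] [-0.25340127 -1.13748086  1.90396304]
top lip [(0.69, array([341.1, 222.3]))]
top mark [(0.73, array([425.5, 229.5]))]
top fan_top [(0.76, array([204.2, 237.3])), (0.73, array([141.1, 243.8]))]
scene lip [(0.64, array([331.6, 237.5]))]
scene mark [(0.7, array([309.1, 315.6]))]
scene fan_top [(0.61, array([348.8, 102.8])), (0.6, array([346.7, 149.5]))]
scene tip y,s [-0.0626  0.4911] mean near tip 0.4911
  clip y -0.078 s 0.4758 0.5134 0.4946
  clip y -0.09 s 0.476 0.5168 0.4964
  clip y -0.1 s 0.4763 0.5162 0.4962
  lip y -0.05 bottom 0.4805 ->c 0.4895 top at pane 0.4878 ->c 0.4788
  lip y -0.04 bottom 0.4799 ->c 0.4889 top at pane 0.4941 ->c 0.4851
  lip y -0.03 bottom 0.48 ->c 0.489 top at pane 0.4945 ->c 0.4855
  lip right end y -0.0639
top tip y,s [-0.0629  0.4938] mean near tip 0.4935
  clip y -0.078 s 0.4758 0.5077 0.4918
  clip y -0.09 s 0.4748 0.5078 0.4913
  clip y -0.1 s 0.4745 0.5077 0.4911
  lip y -0.05 bottom 0.4786 ->c 0.4876 top at pane 0.4931 ->c 0.4841
  lip y -0.04 bottom 0.4794 ->c 0.4884 top at pane 0.4934 ->c 0.4844
  lip y -0.03 bottom 0.4795 ->c 0.4885 top at pane 0.4936 ->c 0.4846
  lip right end y -0.0569
lip [[ 0.0844  0.479  -0.349 ]]
mark [[-0.0651  0.4973 -0.349 ]]
```

The window holds level after release (0.4883 against 0.489). Next I locate the grey box's button.

Run:
```python
from h import *
for n in("top","scene"):
    im,d=bot.capture(n); v,u=np.nonzero(d>0); P=world(n,u,v,d[v,u])
    k=(abs(P[:,0]-.56)<.06)&(abs(P[:,1]-.264)<.06); P=P[k];c=im[v[k],u[k]].mean(1)
    for lo,hi in((.04,.055),(.055,.064),(.064,.069),(.069,.08)):
        m=(P[:,2]>lo)&(P[:,2]<hi); q=P[m]
        if len(q)>5: print(n,lo,len(q),np.percentile(q,[3,97],axis=0).round(4).tolist(),np.percentile(q,[3,97],axis=0).mean(0).round(4),c[m].mean().round(0))
s=bot.read_state(); print(s["position"],s["joint_positions"])
```

```text
top 0.04 823 [[0.524, 0.2254, 0.0446], [0.5981, 0.2965, 0.0541]] [0.561  0.261  0.0493] 105.0
top 0.055 202 [[0.5395, 0.2371, 0.0563], [0.5839, 0.2836, 0.0639]] [0.5617 0.2603 0.0601] 55.0
top 0.064 72 [[0.5401, 0.2376, 0.064], [0.5815, 0.2815, 0.0685]] [0.5608 0.2595 0.0662] 59.0
top 0.069 189 [[0.5484, 0.2479, 0.0699], [0.5749, 0.2746, 0.0759]] [0.5617 0.2612 0.0729] 97.0
scene 0.04 441 [[0.5247, 0.2336, 0.0438], [0.6012, 0.2989, 0.0544]] [0.5629 0.2662 0.0491] 112.0
scene 0.055 166 [[0.5335, 0.2375, 0.0554], [0.5892, 0.2923, 0.0638]] [0.5614 0.2649 0.0596] 71.0
scene 0.064 61 [[0.5387, 0.2074, 0.0641], [0.5844, 0.283, 0.0689]] [0.5616 0.2452 0.0665] 72.0
scene 0.069 129 [[0.547, 0.2088, 0.0694], [0.5769, 0.277, 0.0781]] [0.562  0.2429 0.0738] 104.0
[0.46886681 0.01045546 0.17903748] [-1.24130238e+01  2.21573385e+01  1.06621718e+02 -6.24111921e-04
  5.12208521e+01 -9.31818828e+01]
```

Request:
apply_moves:
  plan: [-0.1, 0, 0.7, 0, 0.1, 0, 0.7, 0, 0.185, 0.502, 0, -0.9, 0.185, 0.502, 0, -0.9, 0.185, 0.502, 0, -0.9, 0.185, 0.502, 0, -0.9, 0.185, 0.502, 0, -0.9, 0.185, 0.502, 0, -0.9, 0.185, 0.502, 0, -0.9, 0.185, 0.502, 0, -0.9, 0.185, 0.502, 0, -0.9, 0.185, 0.502, 0, -0.9]

```text
time_s: 11.22
position: [0.5614, 0.2623, 0.2488]
tcp_rot: [[0.165, 0.986, -0.0], [0.986, -0.165, -0.0], [-0.0, -0.0, -1.0]]
force: [-0.3, 0.5, 1.4]
opening: 0.005
grasp_force: 0.0
```

Request:
apply_moves:
  plan: [0, 0, -0.5, 0, 0, 0, -0.5, 0, 0, 0, -0.5, 0, 0, 0, -0.5, 0, 0, 0, 0, 0]

```text
time_s: 11.85
position: [0.5596, 0.261, 0.1469]
tcp_rot: [[0.16, 0.987, -0.005], [0.987, -0.16, -0.001], [-0.002, -0.005, -1.0]]
force: [-0.4, -0.0, 0.6]
opening: 0.012
grasp_force: 0.0
```

Run:
```python
from h import *
im,d=bot.capture("scene"); s=bot.read_state(); print(s["position"],s["force"])
cv2.imwrite("pics/c7.png",cv2.resize(im[60:280,200:480,::-1],None,fx=2.6,fy=2.6))
```

```text
[0.56079917 0.26133449 0.14838016] [-0.23846791 -0.07302764  0.16377835]
```

View pics/c7.png

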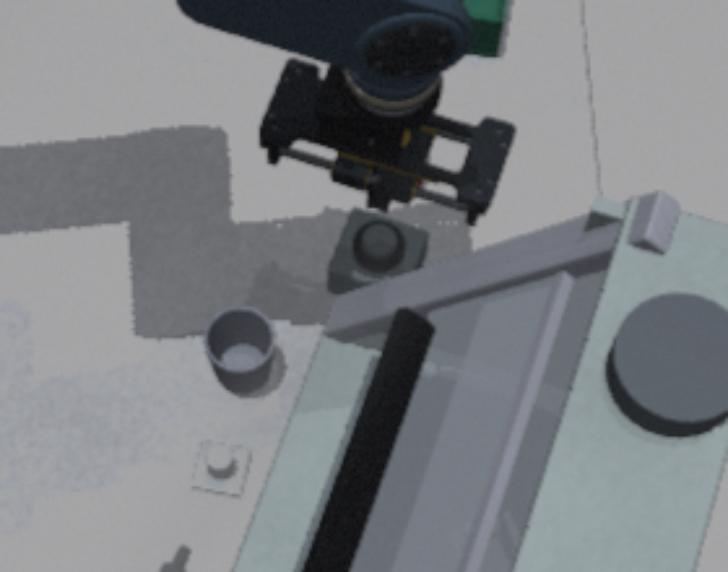

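The closed gripper is above the grey box's button (380,240), clear of the booth, and the red look-alike is not beneath it. I descend.

Request:
apply_moves:
  plan: [0.01, 0, -0.4, 0, 0, 0, -0.4, 0, 0, 0, -0.3, 0, 0, 0, -0.2, 0, 0, 0, -0.04, 0, 0, 0, 0, 0]

```text
time_s: 12.65
position: [0.5622, 0.2616, 0.0824]
tcp_rot: [[0.16, 0.987, 0.001], [0.987, -0.16, 0.0], [0.0, 0.001, -1.0]]
force: [-0.2, -0.1, -0.3]
opening: 0.005
grasp_force: 0.0
```

Request:
apply_moves:
  plan: [0, 0, -0.06, 0, 0, 0, -0.06, 0, 0, 0, -0.06, 0, 0, 0, 0, 0]

```text
time_s: 13.15
position: [0.5616, 0.2614, 0.0727]
tcp_rot: [[0.16, 0.987, -0.001], [0.987, -0.16, -0.0], [-0.0, -0.001, -1.0]]
force: [0.3, -1.2, 0.0]
opening: 0.005
grasp_force: 0.0
```

Request:
apply_moves:
  plan: [0, 0, -0.04, 0, 0, 0, -0.04, 0, 0, 0, 0, 0]

```text
time_s: 13.52
position: [0.5619, 0.2615, 0.0692]
tcp_rot: [[0.16, 0.987, 0.0], [0.987, -0.16, 0.0], [0.0, 0.0, -1.0]]
force: [-1.8, -0.4, 2.2]
opening: 0.003
grasp_force: 1.3
```

Request:
apply_moves:
  plan: [0, 0, -0.04, 0, 0, 0, -0.02, 0, 0, 0, 0, 0]

```text
time_s: 13.9
position: [0.5619, 0.2615, 0.0664]
tcp_rot: [[0.16, 0.987, 0.0], [0.987, -0.16, 0.0], [0.0, 0.0, -1.0]]
force: [-1.6, -0.3, 5.1]
opening: 0.003
grasp_force: 2.5
```

Request:
apply_moves:
  plan: [0, 0, -0.03, 0, 0, 0, -0.03, 0, 0, 0, 0, 0]

```text
time_s: 14.28
position: [0.562, 0.2615, 0.0661]
tcp_rot: [[0.16, 0.987, 0.001], [0.987, -0.16, -0.0], [0.0, 0.001, -1.0]]
force: [-5.4, -2.3, 19.0]
opening: 0.008
grasp_force: 9.7
```

The button is on its hard stop: about 6 mm of travel, then 19 N with no further motion. I release it and lift clear.

Request:
apply_moves:
  plan: [0, 0, 0.2, 0, 0, 0, 0.5, 0, 0, 0, 0.8, 0, 0, 0, 0.8, 0, 0, 0, 0.8, 0, -0.5, 0.6, 0.3, 0, -0.8, 0.8, 0, 0, -0.8, 0.8, 0, 0, -0.8, 0.8, 0, 0, 0, 0, 0, 0, 0, 0, 0, 0]

```text
time_s: 15.65
position: [0.4171, 0.4115, 0.2328]
tcp_rot: [[0.16, 0.987, 0.0], [0.987, -0.16, -0.0], [-0.0, 0.001, -1.0]]
force: [0.3, -0.6, 0.1]
opening: 0.002
grasp_force: 0.0
```

Run:
```python
from h import *
fine()
im,d=bot.capture("top"); P=[]
for k in("beaker","jar","cutters","flange","fan_top"):
    r=bot.pinpoint("top",k); print(k,[np.multiply(q["xy"],[640,480]).round(1) for q in r[:2]])
v,u=np.mgrid[230:246,198:214]; W=world("top",u.ravel(),v.ravel(),d[230:246,198:214].ravel()); print("button z",np.median(W[W[:,2]>.064,2]) if (W[:,2]>.064).any() else None)
```

```text
scene top face 120 0.4971 lip s ext [0.4828 0.5018] clip body [0.477  0.5035] 0.4902 ptr [0.4902 0.4895 0.489  0.4893]
top top face 109 0.4977 lip s ext [0.4814 0.4998] clip body [0.4747 0.5018] 0.4882 ptr [0.4889 0.4869 0.4891 0.4887]
[0.41797061 0.41071493 0.23281204] [ 1.04819311  0.31448816 -0.95576134]
beaker [array([263.4, 288.7])]
jar [array([457.2, 269.5])]
cutters [array([381.4, 304.6])]
flange [array([314.9, 286.9])]
fan_top [array([138.6, 241.2]), array([341.6, 224.4])]
button z 0.07191141949313296
```

The window still sits at the mark, the button has sprung back up, and nothing else on the bench has moved. I hand in.

```bash
python3 -c "
from rig import bot
print(bot.hand_in())"
```

```text
the job is handed in; nothing more can be done
None
```

The window lip was left level with the clip's pointer (about 1 mm by camera measurement, itself good to 1–2 mm), the fan button on the grey box was pressed to its stop and let go, nothing else looked moved, and the job is handed in (no verdict was returned).

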